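# Set the length stop of a saw fence

### The job

Set the length stop on the bench fence: with the fingertips, press down the rubber pad in the middle of the sliding carriage to free its friction hold and, keeping the pad pressed, push the carriage along the rail until it is right up against the stop that carries the round knob. Then let the pad come up again so that the carriage is locked there. Nothing is to be picked up, and leave the loose offcut, jar and sanding block where they are.

Things in the scene. Friction and masses are not known exactly. Their poses are not given: they have to be found in the camera images.
- rail: Low aluminium T-slot fence rail screwed to the bench: 540 mm long, 60 mm wide, top face 28 mm above the bench. Origin: middle of its underside, on the bench. Its y axis runs along its length, z is up. At both ends a dark foot plate 110 mm wide. Place and yaw vary.
- knob_stop: The stop to push the carriage to: a bare steel block clamped immovably across the rail, 30 mm along the rail, 70 mm across, 24 mm high above the rail, with a round black clamping knob (about 36 mm across) on top, whose top is 44 mm above the rail. Origin: centre of the block on the rail's top face (28 mm above the bench). It may be at either end of the rail. The carriage touches it when the centres of the two are 70 mm apart.
- plain_stop: The other stop, which is not wanted: the same block (30 x 70 x 24 mm) but flat on top, without a knob, towards the other end of the rail; the carriage stands between the two. Origin as for knob_stop.
- carriage_mid (a point): Centre of the carriage at the height of its rim, 58 mm above the bench. The carriage is a grey metal block on the rail, 110 mm along the rail, 96 mm across, 30 mm high. In its middle is a well open to the top, 64 mm along the rail by 60 mm across, whose end walls (23 mm thick) can be pushed against by a finger inside. The carriage cannot come off the rail.
- pad_top (a point): Centre of the top face of the black rubber pad (60 mm along the rail, 56 mm across) that nearly fills the well; at rest it lies 8 mm below the carriage's rim, 50 mm above the bench, and it goes down as it is pressed.
- pad (a joint): Travel of the pad in m: 0 at rest (the carriage is held), 0.006 pressed fully down. It is a spring: about 10 N starts it and 12 N takes it fully down. Below 0.0015 the brake holds or drags; pressed 0.003 or more, the carriage is free. It springs back up when let go.
- carriage (a joint): Position of the carriage along the rail in m: 0 in the middle of the rail, growing along the rail's +y. With the pad pressed it slides at about 1.5 N plus 6 N per m/s; with the pad up the brake holds it against some 10 to 15 N.
- offcut: Loose wooden strip 40 x 200 x 20 mm (length along its y) lying beside the rail, beyond it as seen from the robot. Origin: centre of its underside. To be left alone.
- jar: Loose amber glass jar with a steel cap, 60 mm across, 75 mm high, standing beyond the rail. Origin: centre of its underside. To be left alone.
- sanding_block: Loose cork sanding block with a wooden back, 65 x 110 mm, 38 mm high, on the robot's side of the rail. Origin: centre of its underside. To be left alone.

How it is judged:
By the outcome, as a careful person would: the job done as asked, in the order asked, and still so for the second after the job is handed in, with the robot touching nothing.
It also fails if it takes over 38 s, if anything falls off the work surface, if the arm or the gripper's body presses on something with over 40 N, if the wrist force passes 120 N, or if a joint passes its speed limit or range.

### The arm

A 7-joint arm with a two-finger parallel gripper is mounted at the origin on the work surface. World frame = base frame: x ahead of the robot, y to its left, z up, the work surface at z = 0. Lengths are in mm, angles in rad, forces in N, time in s.
With the tool pointing down it reaches from about 425 to 825 mm from the base axis. Payload 3.6 kg.
Tool frame: the origin (TCP) lies at the very end of the fingers, on their centre line; the grasp point (between the pads) lies 19 mm behind it; z points along the fingers, y is the line along which they close (so a half turn about z gives the same grasp; the last joint's range is limited). The gripper opens to 93 mm and grips with 3 to 60 N. Pads are 15 mm wide; open, the fingers measure 128 mm over their backs; the gripper's body (75 mm by 188 mm) begins 65 mm behind the grasp point.
Start: joints at [1.163, 0.615, -0.013, 1.423, 0.008, 1.103, -0.04], TCP at [242.193, -603.162, 218.64] pointing down, gripper open.
Joint ranges: [-3.12, 3.12], [-0.3, 2.06], [-1.34, 1.32], [0.26, 2.42], [-1.36, 4.5], [0.01, 1.98], [-2.84, 2.84]. Speed limits (rad/s): [2.79, 2.79, 3.14, 3.14, 3.14, 3.14, 3.14].

### API

Orientations are given as a rotation vector (axis times angle).
In Python, from cell import arm, claw, eyes, workorder, spotter gives the robot as it stands. Calls block until the motion is done:
- arm.movep(position, orientation): joint-space move of the TCP to a pose.
- arm.line_to(position, attitude=None, velocity=150): straight line of the TCP; attitude=None keeps the orientation; velocity is the mean speed in mm/s.
- arm.move_j(angles): joint-space move.
- claw.set_gripper(opening, grasp_force=None): finger opening in mm; grasp_force is the grip in N (None keeps the last); returns when the fingers have stopped.
- arm.hold(seconds).
- arm.inverse_kinematics(position, orientation): joint angles nearest the present ones, or None.
- eyes.read_camera(name): name is "scene" or "top" or "wrist"; returns (picture, depth): 480x640x3 uint8, red, green, blue; 480x640 float32, mm along the optical axis (not along the pixel's ray), 0 where there is no reading.
- eyes.camera_model(name): a dict with "mtx" (3x3 intrinsics, pixels), "rvec" (rotation vector, rad) and "tvec" (3), from world to camera coordinates, as OpenCV has them. Camera axes: x right, y down, z forward; pixel columns grow to the right and rows downward; lengths in mm; the calibration is good to about 2 mm. A picture is of the moment at which its call begins: read the wrist's pose just before it. camera_model takes no time and is no camera call; for the wrist camera it gives the pose at the moment of the call.
A pose or a line that the arm cannot do raises arm.MotionError and nothing moves.
- workorder.close_job(): hands the job in; it is judged then, once.
Trained networks look in the newest picture that a camera, given by its name, has taken for a name from the list of things; names that differ only in an ending like _2 or _b are one class to them, and where a whole thing is asked for, a point or a joint stands for the part that bears it (a point fixed in the world has none). Each returns a list of dicts, best first, with "score" (0 to 1); they miss things now and then, are a little off and sometimes report something else, mostly with a low value. They report only what shows in the picture. A call takes as long as a camera call.
- spotter.find_in(camera, label): "centre" ([x, y, z] in mm, in the coordinates of the camera as it stood for that picture, good to about 4 mm: the middle of the surface that is visible of it).
Readings, each from a call of its own:
- arm.get_time(): time.
- arm.get_joint_positions(): joint angles.
- arm.get_joint_velocities(): joint speeds.
- arm.get_tau(): joint torques, N m.
- arm.get_eef_pos(): TCP position.
- arm.get_ee_rot(): TCP orientation.
- arm.get_contact_force(): force on the tool from outside, world axes, zero at the start.
- arm.get_wrist_torque(): the same for the moment, N m.
- arm.get_grip_width(): finger opening in mm.
- arm.get_finger_force(): force on a finger pad.
Only numpy, scipy, OpenCV 4.12 (cv2) and the standard library are available. Lean on these libraries where they do the work, as an engineer would, in place of code of your own. Each camera call takes 0.05 s, during which the arm holds its last target. There are 200 camera calls.

## Working session

There is one attempt and no reset: what is moved stays moved. The work goes in short steps, each a Python script; the robot and the scene stay as the last script left them, time stands still between calls to the robot, and variables do not carry over. Pictures are saved under pics/ and viewed, at most 10 in all, crops included, and the job is handed in when it is done.

```bash
mkdir -p pics; ls
cat > h.py <<'E'
import numpy as np, cv2
from cell import arm, claw, eyes, workorder, spotter
def w(cam,p):
    m=eyes.camera_model(cam);R=cv2.Rodrigues(np.array(m["rvec"],float))[0]
    return R.T@(np.array(p,float).reshape(3)-np.array(m["tvec"],float).reshape(3))
def cloud(cam,d):
    m=eyes.camera_model(cam);R=cv2.Rodrigues(np.array(m["rvec"],float))[0];K=np.array(m["mtx"])
    v,u=np.mgrid[:480,:640]
    c=np.stack([(u-K[0,2])/K[0,0]*d,(v-K[1,2])/K[1,1]*d,d],-1)
    P=(c-np.array(m["tvec"],float).reshape(3))@R
    P[d<=0]=np.nan
    return P
E
python3 - <<'E'
from h import *
print(arm.get_time(), arm.get_ee_rot(), arm.get_contact_force())
for c in ("top","scene"):
    p,d=eyes.read_camera(c); cv2.imwrite(f"pics/{c}0.png",p[...,::-1]); np.save(f"{c}0.npy",d)
    for l in ("rail","knob_stop","plain_stop","carriage_mid","pad_top","offcut","jar","sanding_block"):
        print(c,l,[(round(r["score"],2),w(c,r["centre"]).round(0)) for r in spotter.find_in(c,l)[:2]])
print(arm.get_time())
E
```

```text
pics
0.0 [-3.08207679e+00 -5.95758827e-01  8.36622608e-04] [-0.05486887  1.17007414 -0.03890267]
top rail [(0.73, array([548.,  48.,  25.]))]
top knob_stop [(0.68, array([ 523., -114.,   48.]))]
top plain_stop [(0.77, array([586., 237.,  53.]))]
top carriage_mid [(0.64, array([558.,  64.,  59.]))]
top pad_top [(0.98, array([558.,  66.,  49.]))]
top offcut [(0.78, array([666.,  -1.,  21.]))]
top jar [(0.8, array([773.,  82.,  74.]))]
top sanding_block [(0.47, array([557.,  70.,  46.]))]
scene rail [(0.79, array([556.,  28.,  31.]))]
scene knob_stop [(0.94, array([ 538., -117.,   51.]))]
scene plain_stop [(0.59, array([597., 230.,  58.])), (0.57, array([792.,  71.,  77.]))]
scene carriage_mid [(0.9, array([566.,  62.,  52.]))]
scene pad_top []
scene offcut [(0.66, array([671.,  -5.,  19.]))]
scene jar [(0.82, array([791.,  73.,  78.]))]
scene sanding_block [(0.9, array([436., 119.,  34.]))]
0.9
```

View pics/top0.png

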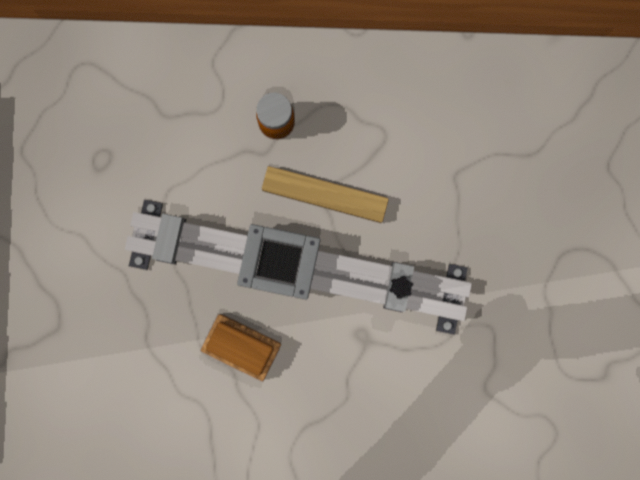

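Run:
```python
from h import *
d=np.load("top0.npy");P=cloud("top",d)
h=P[...,2]
print(arm.get_time())
near=lambda c,r:(np.hypot(P[...,0]-c[0],P[...,1]-c[1])<r)
def rect(m,n):
    q=P[m][:,:2].astype(np.float32); r=cv2.minAreaRect(q); print(n,len(q),q.mean(0).round(1),r,np.median(P[m][:,2]).round(1))
rect(near((558,65),90)&(h>53)&(h<64),"rim")
rect(near((558,65),60)&(h>44)&(h<53),"pad")
rect(near((523,-114),60)&(h>45)&(h<62),"knobblock")
rect(near((523,-114),60)&(h>63)&(h<80),"knob")
rect(near((586,237),60)&(h>45)&(h<60),"plain")
m=near((550,50),300)&(h>22)&(h<33)
q=P[m][:,:2]; 
a=np.array([558,65.]);b=np.array([523,-114.]);
print("dist",np.hypot(*(a-b)))
```

```text
0.9
rim 2952 [556.7  66.5] ((557.0283813476562, 66.47245788574219), (110.0010757446289, 95.92367553710938), 79.64466857910156) 57.5
pad 1437 [557.1  66.9] ((556.4326171875, 56.88882064819336), (93.12285614013672, 97.22459411621094), 86.77622985839844) 49.9
knobblock 577 [ 522.9 -117.4] ((523.2150268554688, -118.06741333007812), (31.116445541381836, 69.94429016113281), 79.85908508300781) 51.9
knob 380 [ 523.1 -118.1] ((523.0025024414062, -117.9234619140625), (35.36806106567383, 32.1920166015625), 46.209014892578125) 71.8
plain 953 [588.1 237.3] ((588.3770141601562, 237.7259979248047), (31.279455184936523, 69.99276733398438), 79.26692962646484) 51.5
dist 182.3896926912264
```

The top view shows the carriage at (279,262), the knob stop at (400,287) on the right and the plain stop at (170,238). The depth fits match the given sizes: 110x96 rim at z 57.5, pad at z 49.9 and block at z 52. The travel needed is about 118 mm along -y.

```bash
cat >> h.py <<'E'
C=np.array([557,66.5]);K_=np.array([523.2,-118.]);PL=np.array([588.3,237.7])
U=(K_-PL)/np.linalg.norm(K_-PL)
S=C+17*U
E
python3 - <<'E'
from h import *
claw.set_gripper(0)
best=None
al=np.arctan2(U[1],U[0])
for k in (0,1):
    a=(al+k*np.pi)/2   # tool x along +-U
    rv=np.pi*np.array([np.cos(a),np.sin(a),0])
    q=arm.inverse_kinematics([*S,120],rv); q2=arm.inverse_kinematics([*(S+130*U),45],rv)
    print(k,rv,q,q2)
    if q is not None and q2 is not None:
        c=np.abs(np.array(q)-arm.get_joint_positions()).max()
        if best is None or c<best[0]: best=(c,rv)
rv=best[1]; np.save("rv.npy",rv)
arm.movep([*S,120],rv)
arm.hold(0.3)
print(U,S,arm.get_eef_pos(),arm.get_contact_force(),arm.get_grip_width(),arm.get_time())
arm.line_to([*S,60],velocity=100); arm.hold(.2)
f0=np.array(arm.get_contact_force());print(f0)
p,d=eyes.read_camera("scene");cv2.imwrite("pics/s1.png",p[150:450,100:540,::-1])
p,d=eyes.read_camera("wrist");cv2.imwrite("pics/w1.png",p[...,::-1])
print(arm.get_time())
E
```

```text
0 [ 2.01156512 -2.41313286  0.        ] [ 0.51336644  0.86767358 -1.15100388  1.79482646  0.89247793  1.10762637
  2.00108615] [-0.19385038  0.72866904  0.47203518  1.93565329 -0.55776572  0.60898659
 -2.6795806 ]
1 [2.41313286 2.01156512 0.        ] [ 0.0962971   0.60984086 -0.34989393  1.80737053  0.28473024  0.773924
 -0.58171682] [ 0.28515211  0.69434711 -0.27731816  1.9203616   0.33014289  0.57091149
 -0.39194291]
[-0.1800291  -0.98366129] [553.93950536  49.77775815] [554.01667009  49.43337026 120.01708365] [ 0.59777093  0.70591179 -0.08837971] 0.5214190597314597 5.2333
[-0.8289059   0.65340056  0.85370535]
6.2833
```

View pics/w1.png

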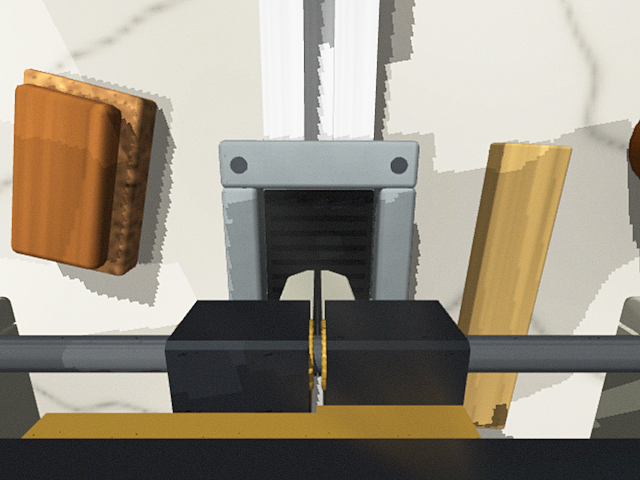

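View pics/s1.png

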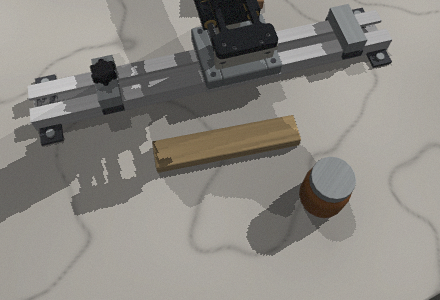

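The wrist view shows the closed fingers at (318,285), centred across the well at (320,240). The scene view shows the same, with the knob stop at (105,80). Next I press the pad step by step with force feedback.

Run:
```python
from h import *
arm.line_to([*S,53],velocity=40); arm.hold(.15)
f0=np.array(arm.get_contact_force())
z=53;log=[]
while z>40:
    z-=1; arm.line_to([*S,z],velocity=15); arm.hold(.05)
    f=np.array(arm.get_contact_force())-f0
    log.append((z,round(arm.get_eef_pos()[2],1),f.round(1).tolist()))
    if f[2]>17: break
print(f0,*log,sep="\n"); print(arm.get_time())
```

```text
[-0.30962863  0.11151532 -0.54543235]
(52, np.float64(52.0), [0.3, -0.5, -0.2])
(51, np.float64(51.0), [-0.5, -0.0, 0.9])
(50, np.float64(50.4), [-0.7, -0.3, 4.5])
(49, np.float64(50.1), [-1.6, -1.2, 9.7])
(48, np.float64(49.2), [-1.9, -0.6, 10.5])
(47, np.float64(48.3), [-2.2, -0.5, 11.1])
(46, np.float64(47.3), [-1.0, -0.3, 11.5])
(45, np.float64(46.4), [-1.5, -0.5, 11.8])
(44, np.float64(45.4), [-2.7, -0.6, 12.2])
(43, np.float64(44.5), [-2.4, -1.3, 12.5])
(42, np.float64(44.2), [-3.3, -1.7, 17.0])
10.0583
```

Run:
```python
from h import *
f0=np.array([-.31,.11,-.55]);log=[]
def step(s,v):
    arm.line_to([*(S+s*U),42],velocity=v); arm.hold(.05)
    f=np.array(arm.get_contact_force())-f0;p=np.array(arm.get_eef_pos())
    log.append((s,round((p[:2]-S)@U,1),round(p[2],1),"push",round(-f[:2]@U,1),"fz",round(f[2],1)))
    return -f[:2]@U,f[2]
step(10,20);step(40,40);step(80,50);step(108,40)
s=108
while s<136:
    s+=2
    a,fz=step(s,25)
    if a>14 or fz<11: break
print(*log,sep="\n");print(arm.get_time())
p,d=eyes.read_camera("top");cv2.imwrite("pics/t2.png",p[200:360,200:500,::-1].repeat(2,0).repeat(2,1))
```

```text
(10, np.float64(8.2), np.float64(44.2), 'push', np.float64(0.0), 'fz', np.float64(14.9))
(40, np.float64(38.7), np.float64(44.2), 'push', np.float64(-0.5), 'fz', np.float64(16.2))
(80, np.float64(79.1), np.float64(44.2), 'push', np.float64(-1.1), 'fz', np.float64(16.2))
(108, np.float64(107.2), np.float64(44.2), 'push', np.float64(0.4), 'fz', np.float64(17.1))
(110, np.float64(108.8), np.float64(44.1), 'push', np.float64(1.0), 'fz', np.float64(16.8))
(112, np.float64(110.7), np.float64(44.1), 'push', np.float64(1.1), 'fz', np.float64(17.1))
(114, np.float64(112.7), np.float64(44.1), 'push', np.float64(0.1), 'fz', np.float64(16.9))
(116, np.float64(114.7), np.float64(44.1), 'push', np.float64(1.0), 'fz', np.float64(17.3))
(118, np.float64(116.7), np.float64(44.1), 'push', np.float64(0.3), 'fz', np.float64(17.3))
(120, np.float64(118.3), np.float64(44.1), 'push', np.float64(1.3), 'fz', np.float64(17.0))
(122, np.float64(118.3), np.float64(44.1), 'push', np.float64(3.9), 'fz', np.float64(16.0))
(124, np.float64(118.5), np.float64(44.1), 'push', np.float64(5.7), 'fz', np.float64(15.8))
(126, np.float64(119.4), np.float64(44.1), 'push', np.float64(8.2), 'fz', np.float64(13.8))
(128, np.float64(121.0), np.float64(44.1), 'push', np.float64(8.2), 'fz', np.float64(13.4))
(130, np.float64(122.9), np.float64(44.1), 'push', np.float64(8.5), 'fz', np.float64(12.7))
(132, np.float64(123.0), np.float64(44.1), 'push', np.float64(11.4), 'fz', np.float64(13.1))
(134, np.float64(123.0), np.float64(44.2), 'push', np.float64(13.8), 'fz', np.float64(11.9))
(136, np.float64(123.1), np.float64(44.2), 'push', np.float64(16.7), 'fz', np.float64(11.5))
17.8083
```

View pics/t2.png

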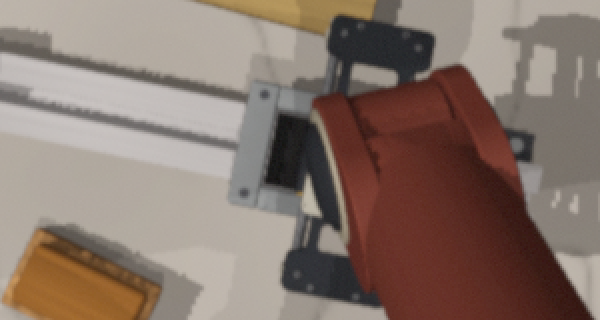

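The carriage stopped after about 118 mm of travel, as predicted, and the fingers then slid on to the end wall. The top view shows the carriage's rear wall at (255,150), but the arm hides the stop. I'll ease the push a little, lift straight so the brake locks, back off inside the well and then retreat.

Run:
```python
from h import *
f0=np.array([-.31,.11,-.55])
def st(s,z,v):
    arm.line_to([*(S+s*U),z],velocity=v); arm.hold(.1)
    f=np.array(arm.get_contact_force())-f0;p=np.array(arm.get_eef_pos())
    print(s,z,round((p[:2]-S)@U,1),p[2].round(1),"push",(-f[:2]@U).round(1),"fz",f[2].round(1))
st(132,42,20); st(132,48,20); st(132,53,20); st(118,53.5,30); st(118,130,100)
P0=[*(S-150*U+np.array([-60,0])),220]
try: arm.movep([380,-330,230],np.load("rv.npy"))
except arm.MotionError as e: print(e)
p,d=eyes.read_camera("top");cv2.imwrite("pics/t3.png",p[180:380,100:500,::-1].repeat(2,0).repeat(2,1))
P=cloud("top",d);h=P[...,2]
n=C+117.6*U
near=lambda c,r:(np.hypot(P[...,0]-c[0],P[...,1]-c[1])<r)
al=(P[...,:2]-C)@U
m=near(n,100)&(h>54.5)&(h<64)&(al<172)
print(n,cv2.minAreaRect(P[m][:,:2].astype(np.float32)))
m=near(n,25);print("pad z",np.nanmedian(h[m]))
print(arm.get_time())
```

```text
132 42 123.0 44.1 push 10.5 fz 12.4
132 48 123.1 49.9 push 10.5 fz 10.8
132 53 123.2 52.8 push 11.6 fz -2.6
118 53.5 118.7 53.5 push -1.0 fz -0.3
118 130 118.1 129.2 push 0.3 fz 0.9
[535.82857823 -49.17856716] ((535.7721557617188, -49.23563003540039), (108.62139892578125, 95.8553237915039), 79.63252258300781)
pad z 50.264012817326204
22.3583
```

View pics/t3.png

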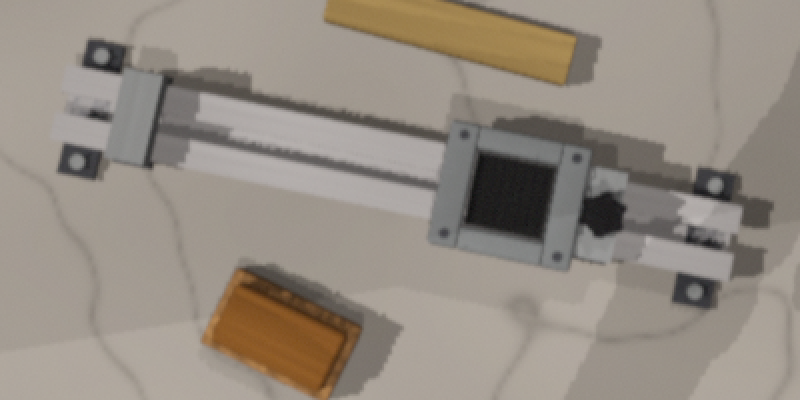

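The carriage at (510,195) is right against the knob stop at (603,212). The centres measure 70 mm apart, the pad is back up at z 50, and the offcut and sanding block in view are undisturbed.

```bash
python3 -c "
from h import *
arm.hold(.2);print(workorder.close_job(),arm.get_time())"
```

```text
the job is handed in; nothing more can be done
the job is handed in; nothing more can be done
```

The carriage is right up against the knob stop (centres measured about 70 mm apart) with its pad back up, and the job was handed in at about 23 s.

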